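Centre the bridge blank and hold it up with the cam lifter

TASK

Turn the jig's handwheel counter-clockwise, in as many grips as it takes, until the rosewood blank on the carriage is centred over the lifter pad. Only then swing the cam lever up to its highest lift, the lever standing straight up so that the blank is raised level off the carriage, and hold it there: the lever springs back if let go, so finish while still holding it. Move the blank and carriage by the wheel and lever only, and leave the other things on the bench alone.

Things in the scene. Friction and masses are not known exactly. Their poses are not given: they have to be found in the camera images.
- wheel_grip (a point): Middle of the handwheel of the jig: black scalloped hand knob, 54 mm across, 24 mm high, on an upright axis; this point is on the axis at half height (top 12 mm above it, its underside 86 mm above the bench, nothing but its shaft and small pinion for 35 mm below it). Its top has a steel rib as a pointer. Its frame is fixed to the wheel, z up.
- handwheel (a joint): Turn of the handwheel, rad: 0 at the start, grows counter-clockwise seen from above, end stops at 0 and 5.5. It drives the carriage by rack and pinion: each radian carries the carriage and the blank on it 18 mm towards the wheel (along +y of the lifter frame). It stays where it is left (friction about 0.04 N m).
- blank_centre (a point): Centre of the rosewood blank, a loose dark bar 34 x 152 x 12 mm (x, y, z), lying in the wooden carriage with its long side along the carriage's travel. It rests on the carriage's two side ledges between low stops, underside 85 mm above the bench; the carriage has an open slot along its middle, through which the lifter pad pushes the blank up.
- lifter_top (a point): Middle of the top of the lifter pad when lowered (the point itself does not rise): aluminium pad 16 x 44 mm, its top 80 mm above the bench, between the two rails and under the carriage. y of this frame is the carriage's travel, towards the handwheel; z up; x away from the lever. The blank is centred over it when its centre has x and y of 0 here. Where the lifter stands along the jig differs from time to time.
- lever_hinge (a point): Point on the lever's hinge axis in the plane in which the lever swings, 42 mm above the bench, 107 mm in front of the lifter pad (at x = -107 mm, y = 0 in its frame). The frame is fixed, its axes parallel to those of lifter_top; the hinge axis is its x axis.
- lever_knob (a point): Centre of the black knob on the cam lever: a cylinder 28 mm across, 30 mm long, flat ends, its axis parallel to the hinge axis. The lever is a steel rod 10 mm thick; knob centre 125 mm from the hinge axis, at rest on its -y side (away from the wheel), 95 mm above the bench. Pinch it from above by its flat ends; it can turn between the fingers as the lever swings. 50 mm free at its sides.
- cam_lever (a joint): Angle of the cam lever, rad: 0 at rest, the lever leaning 25 degrees above level to the -y side of its hinge; grows as it is raised; 1.134 = straight up, the cam's highest lift (pad 17 mm up, blank 12 mm off the carriage); past that, towards the wheel, to the stop at 1.53, the pad sinks again. A light return spring (0.07 N m at rest, 0.21 N m upright, about 2 N at the knob) swings it back when let go.
- sanding_block_centre (a point): Centre of the mahogany sanding block, a bystander that lies loose on the bench; not needed.
- tweezers_centre (a point): Centre of the steel tweezers, a bystander that lies loose on the bench; not needed.
- caul_centre (a point): Centre of the small clear pressing plate, a bystander that lies loose on the bench; not needed.
- file_set_centre (a point): Centre of the nut file set, a bystander that lies loose on the bench; not needed.
- capo_centre (a point): Centre of the black capo, a bystander that lies loose on the bench; not needed.
Not all that is in view belongs to the job. There is more than one size of the part that bears blank_centre; the job needs the larger.

How it is judged:
On the way, in this order (a step that is already met when the one before it is completed fails the run):
1. the blank has been wound to the middle of the lifter pad (within 7 mm along the travel) with the lever still down (y of blank_centre in the frame of lifter_top between -0.007 and 0.007 m and value of joint cam_lever below 0.3 rad), for 0.3 s.
2. the lever has been raised to its highest lift (upright within 0.14 rad) (value of joint cam_lever between 0.994 and 1.274 rad), for 0.3 s.
At the end, for the whole second after the job is handed in: The lever is upright within 0.14 rad, the fingers still pressing on it (over 0.8 N); the blank lies level (0.06 rad) on the raised pad alone, at least 10 mm off the carriage, centred within 7 mm along the travel and 6 mm across, touched by neither carriage nor robot (all of step 2 and y of blank_centre in the frame of lifter_top between -0.007 and 0.007 m and x of blank_centre in the frame of lifter_top between -0.006 and 0.006 m and z of blank_centre in the frame of lifter_top above 0.0208 m and angle between blank_centre's own z axis and vertical below 0.06 rad and contact force between the fingers and cam_lever above 0.8 N and contact force between blank and carriage below 0.05 N and contact force between each of the arm, the fingers and blank below 0.05 N); the arm keeps its last pose, push and grip.
It fails at once if the lever was raised before the blank was centred over the lifter (value of joint cam_lever above 0.35 rad and not (y of blank_centre in the frame of lifter_top between -0.012 and 0.012 m)).
It fails at once if the blank was handled instead of moved by the jig (contact force between any of the fingers, the arm and blank above 2 N).
It fails at once if the carriage was pushed by hand (contact force between any of the fingers, the arm and carriage above 3 N).
It fails at once if another thing on the bench was disturbed (moved more than 25 mm) (distance of any of sanding_block_centre, tweezers_centre, caul_centre, file_set_centre, capo_centre from where it was at the start of the episode above 0.025 m).
It also fails if it takes over 67 s, if anything falls off the work surface, if the arm or the gripper's body presses on something with over 40 N, if the wrist force passes 120 N, or if a joint passes its speed limit or range.

ROBOT

A 6-joint arm with a two-finger parallel gripper is mounted at the origin on a cart in front of the work surface, level with it; the furniture and walls round the work are solid. World frame = base frame: x ahead of the robot, y to its left, z up, the work surface at z = 0. Lengths are in m, angles in rad, forces in N, time in s.
With the tool pointing down it reaches from about 0.25 to 0.85 m from the base axis. Payload 12.5 kg.
Tool frame: the origin (TCP) lies on the centre line of the jaws, within the pads' length; the fingertips stand 22 mm ahead of it and the grasp point (between the pads) lies 3 mm ahead of it; z points along the fingers, y is the direction in which the jaws open and shut (so a half turn about z gives the same grasp; the last joint's range is limited). The gripper opens to 93 mm and grips with 3 to 60 N. Pads are 15 mm wide; open, the fingers measure 128 mm over their backs; the gripper's body (75 mm by 188 mm) begins 65 mm behind the grasp point.
Start: joints at [1.028, 0.351, 1.652, -0, 1.139, -0.085], TCP at [0.243, 0.493, 0.241] pointing down, gripper open.
Joint ranges: [-2.75, 2.75], [-0.79, 2.1], [0.01, 2.65], [-1.57, 4.71], [0.07, 3.14], [-2.87, 2.87]. Speed limits (rad/s): [2.22, 2.22, 2.79, 3.14, 3.14, 3.14].

INTERFACE

Orientations are given as a 3x3 rotation matrix whose columns are the frame's x, y, z axes.
In Python, from cell import ctrl gives the robot as it stands.
- The arm moves only by the shell command python3 -m crank 'ROWS'. ROWS is JSON, a list of rows, each an object with "slide": the shift along the tool's x, y, z in mm, a list of three; "rot": the turn, a rotation vector about the tool's x, y, z in rad, a list of three; "grip": the closure in counts, from 0 (fully open) to 255 (shut). A call has 1 to 20 rows; each row shifts and turns the pose as measured when the row begins, along the tool's axes as they then stand; what a row does not reach is not made up. A row lasts 1/12 s, in which the tool goes at most 41.7 mm and 7.16 degrees, less where a joint would pass 70% of its speed; a pose out of reach is approached as far as the arm can. A call is refused whole if a number of a shift passes 41.7 or a number of a turn 0.125, either way. A call with a gripper value outside its range is refused whole. The fingers move at their own pace and stop on an object; the grip force is fixed at half the most. Time passes only in rows, so rows that do not move let the fingers close. It gives the time, the measured TCP pose, the force and the opening at its end, in the units of the state.
- ctrl.sense(): the state, without advancing time (a new reading comes with each control period).
- ctrl.get_image(name): name is "scene" or "top"; returns the picture (480x640x3 uint8, red, green, blue); there is no depth.
- ctrl.camera_model(name): a dict with "camera_matrix" (3x3 intrinsics, pixels), "cam_to_world" (4x4, takes a point from camera to world coordinates). Camera axes: x right, y up, looking along -z (the intrinsics and any distortion apply to the point x, -y, -z); pixel columns grow to the right and rows downward; lengths in m; the calibration is good to about 2 mm. A picture is of the moment at which its call begins. camera_model takes no time and is no camera call.
- ctrl.close_job(): hands the job in, once; it reports no verdict.
The state is a dict: "time_s": time; "joint_pos": joint angles; "qd": joint speeds; "joint_efforts": joint torques, N m; "ee_pos": TCP position; "tool_rot": TCP orientation; "contact_force": force on the tool from outside, world axes, zero at the start; "wrist_torque": the same for the moment, N m; "gripper_width": finger opening in m.
Only numpy, scipy, OpenCV 4.12 (cv2) and the standard library are available. Lean on these libraries where they do the work, as an engineer would, in place of code of your own. Each camera call takes 0.05 s, during which the arm holds its last target. There are 200 camera calls.

## Working session

There is one attempt and no reset: what is moved stays moved. The work goes in short steps, Python scripts to look and compute and a shell command to move; the robot and the scene stay as the last step left them, time stands still between calls to the robot, and variables do not carry over. Pictures are saved under pics/ and viewed, about 8 in all and at most 12, crops included, and the job is handed in when it is done.

```bash
ls; mkdir -p pics
cat > h.py <<'E'
import numpy as np, cv2
from cell import ctrl
def snap(n,f):
    im=ctrl.get_image(n)[:,:,::-1].copy(); cv2.imwrite(f'pics/{f}.png',im); return im
def ray(n,u,v):
    m=ctrl.camera_model(n);K=np.array(m["camera_matrix"]);T=np.array(m["cam_to_world"])
    d=np.linalg.inv(K)@[u,v,1]; d=T[:3,:3]@[d[0],-d[1],-d[2]]; return T[:3,3],d
def at(n,u,v,z):
    o,d=ray(n,u,v); return o+d*(z-o[2])/d[2]
def px(n,p):
    m=ctrl.camera_model(n);K=np.array(m["camera_matrix"]);T=np.linalg.inv(np.array(m["cam_to_world"]))
    c=T[:3,:3]@p+T[:3,3]; c=K@[c[0],-c[1],-c[2]]; return c[:2]/c[2]
E
python3 - <<'E'
from h import *
for n in("scene","top"):
    snap(n,n+'0'); m=ctrl.camera_model(n); print(m)
print(ctrl.sense())
E
```

```text
pics
{'camera_matrix': array([[468.47013417,   0.        , 315.79101362],
       [  0.        , 468.47013417, 239.92373732],
       [  0.        ,   0.        ,   1.        ]]), 'cam_to_world': array([[ 0.47336754,  0.50832264, -0.71939646, -0.0388894 ],
       [-0.88084593,  0.26778601, -0.39038583, -0.24954052],
       [-0.00579765,  0.81847342,  0.57451514,  0.5966045 ],
       [ 0.        ,  0.        ,  0.        ,  1.        ]])}
{'camera_matrix': array([[444.17128996,   0.        , 311.29953546],
       [  0.        , 444.17128996, 227.20342084],
       [  0.        ,   0.        ,   1.        ]]), 'cam_to_world': array([[-0.02079277,  0.98078483, -0.19398139,  0.36374123],
       [-0.99962102, -0.01689325,  0.02173534,  0.12116173],
       [ 0.01804071,  0.19435981,  0.98076439,  1.08738697],
       [ 0.        ,  0.        ,  0.        ,  1.        ]])}
{'time_s': 0.1, 'joint_pos': array([ 1.02841857e+00,  3.51168722e-01,  1.65232612e+00,  2.50055431e-05,
        1.13911344e+00, -8.46237930e-02]), 'qd': array([ 0.00095155, -0.0013187 , -0.00312002,  0.00054768, -0.00195179,
       -0.00062976]), 'joint_efforts': array([ 6.27287282e-04, -4.98031425e+01, -2.85708171e+01,  6.99552102e-02,
        2.38376384e-02, -1.02461352e-04]), 'ee_pos': array([0.24290503, 0.49314773, 0.24017564]), 'tool_rot': array([[-8.97042703e-01,  4.41943540e-01, -5.43694022e-04],
       [ 4.41943861e-01,  8.97042299e-01, -8.58147709e-04],
       [ 1.08463699e-04, -1.01007738e-03, -9.99999484e-01]]), 'contact_force': array([-0.63049111,  0.06015149, -0.42533763]), 'wrist_torque': array([ 0.06147441, -0.0374053 , -0.00340851]), 'gripper_width': 0.09293722389274726}
```

View pics/scene0.png

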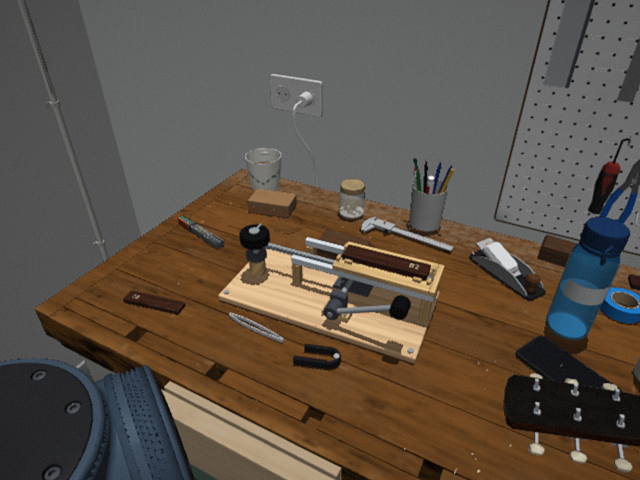

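View pics/top0.png

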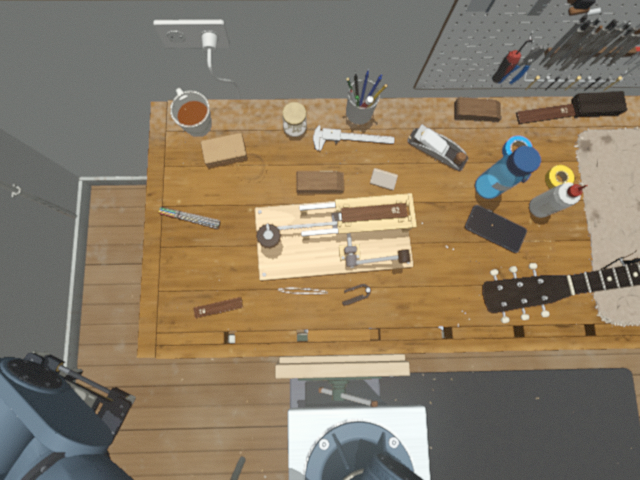

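The scene view has the blank in the carriage at about (385,262) and the wheel at (255,237). The lever knob is at (399,307) and the lever hub at (335,305). In the top view these are at (375,213), (268,236), (404,257) and (350,256).

There are two rosewood bars: the carriage bar at top (375,213), marked "B2", and a bar lying on the bench at (218,307). The carriage bar is longer and sits in the carriage, so it should be the one. I'll confirm that with an enlarged crop.

Run:
```python
from h import *
im=cv2.imread('pics/top0.png'); c=im[185:325,185:425]; cv2.imwrite('pics/c1.png',cv2.resize(c,None,fx=3.33,fy=3.33,interpolation=cv2.INTER_CUBIC))
im=cv2.imread('pics/scene0.png'); c=im[215:365,210:450]; cv2.imwrite('pics/c2.png',cv2.resize(c,None,fx=3.33,fy=3.33,interpolation=cv2.INTER_CUBIC))
```

```text
(no output)
```

View pics/c1.png

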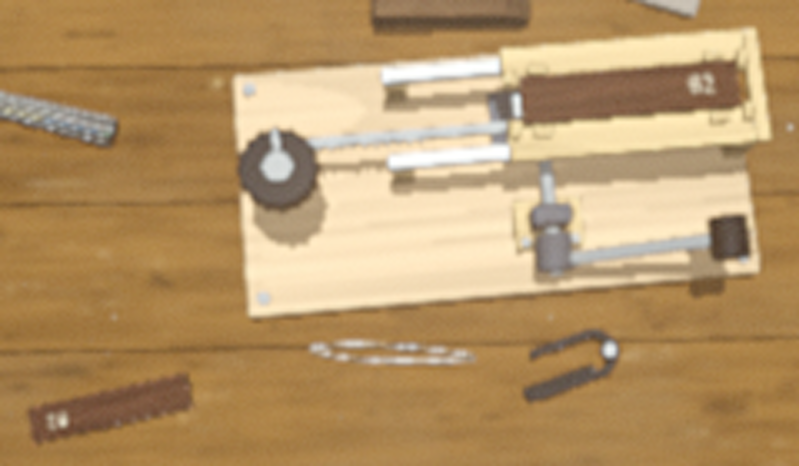

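View pics/c2.png

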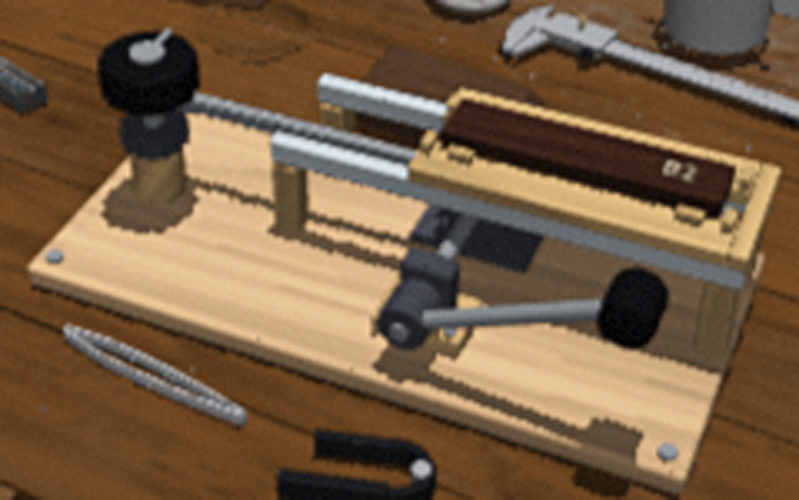

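The crop confirms it: the long "B2" blank in the carriage is the job's part, and the short bar on the bench is the wrong size. Next I'll turn pixels into positions.

```bash
cat >> h.py <<'E'
def tri(a,b):
    (o1,d1),(o2,d2)=ray("top",*a),ray("scene",*b)
    A=np.c_[d1,-d2]; s=np.linalg.lstsq(A,o2-o1,rcond=None)[0]; p,q=o1+s[0]*d1,o2+s[1]*d2
    return (p+q)/2,np.linalg.norm(p-q)
E
python3 - <<'E'
from h import *
np.set_printoptions(precision=4,suppress=True)
c1=lambda u,v:(u/3.333+185,v/3.333+185); c2=lambda u,v:(u/3.333+210,v/3.333+215)
T=lambda u,v,z:at("top",*c1(u,v),z)
S=lambda u,v,z:at("scene",*c2(u,v),z)
cs=[T(523,79,.097),T(527,122,.097),T(742,105,.097),T(735,62,.097)]
print('corners',cs); b=np.mean(cs,0); d=(cs[0]+cs[1]-cs[2]-cs[3]);L=np.linalg.norm(d)/2;d/=2*L
print('blank',b,'len',L,'wid',np.linalg.norm(cs[0]-cs[1]),np.linalg.norm(cs[2]-cs[3]),'dir',d,np.arctan2(d[1],d[0]))
# scene blank corners: far-left, near-left, near-right, far-right (top face)
s=[S(465,100,.097),S(442,135,.097),S(722,200,.097),S(737,166,.097)]
print('sceneblank',s,np.mean(s,0))
print('wheel tri',tri(c1(277,166),c2(149,50)),'topdisc',T(278,166,.110), S(149,52,.112))
k=tri(c1(729,237),c2(634,307));print('knob',k, T(729,237,.095),S(634,307,.095))
h=tri(c1(553,248),c2(398,328));print('hub',h)
print('axis',T(546,165,.042),T(553,250,.042), 'hubend scene',S(398,330,.042))
xx=np.array([d[1],-d[0],0])
for n,p in(('blank',b),('knob',k[0])): print(n,'y',p@d,'x',p@xx)
print('need lifter y from knob',k[0]@d+.1133,'axis',T(546,165,.042)@d,T(553,250,.042)@d)
E
```

```text
corners [array([0.6017, 0.028 , 0.097 ]), array([0.5714, 0.0263, 0.097 ]), array([ 0.5808, -0.1222,  0.097 ]), array([ 0.6114, -0.1193,  0.097 ])]
blank [ 0.5913 -0.0468  0.097 ] len 0.1482566287704121 wid 0.030345396833328556 0.03067906183789385 dir [-0.0644  0.9979  0.    ] 1.6352829601232588
sceneblank [array([0.6012, 0.0278, 0.097 ]), array([0.5665, 0.0252, 0.097 ]), array([ 0.5831, -0.1226,  0.097 ]), array([ 0.6136, -0.121 ,  0.097 ])] [ 0.5911 -0.0477  0.097 ]
wheel tri (array([0.5415, 0.1953, 0.1129]), np.float64(0.001933598246883646)) topdisc [0.5414 0.1956 0.11  ] [0.5416 0.1943 0.112 ]
knob (array([ 0.4904, -0.1089,  0.0948]), np.float64(0.001752826725293381)) [ 0.4899 -0.1081  0.095 ] [ 0.4908 -0.1097  0.095 ]
hub (array([0.4903, 0.0076, 0.0302]), np.float64(0.007748763452947281))
axis [0.5511 0.0085 0.042 ] [0.4897 0.0058 0.042 ] hubend scene [0.4753 0.0044 0.042 ]
blank y -0.0847994973944734 x 0.5870818001602691
knob y -0.1403106171841134 x 0.4823377363236163
need lifter y from knob -0.027010617184113392 axis -0.027047222013316496 -0.025778831992438644
```

The measurements agree with what they must be:

| Check | Measured | Expected |
|---|---|---|
| Blank length × width | 148 × 31 mm | 152 × 34 mm |
| Knob height | 95 mm | 95 mm |
| Wheel top height | about 111 mm | 110 mm |
| Knob to blank across | 105 mm | 107 mm |

The lifter's y comes out the same from the knob and from the hinge. The blank has 58 mm to travel, which is about 3.2 rad. One grip can cover that if joint 6 starts near +1.7, so I'll rotate first.

```bash
python3 -m crank '[{"slide":[0,0,0],"rot":[0,0,0.125],"grip":0},{"slide":[0,0,0],"rot":[0,0,0.125],"grip":0},{"slide":[0,0,0],"rot":[0,0,0.125],"grip":0},{"slide":[0,0,0],"rot":[0,0,0.125],"grip":0},{"slide":[0,0,0],"rot":[0,0,0.125],"grip":0},{"slide":[0,0,0],"rot":[0,0,0.125],"grip":0},{"slide":[0,0,0],"rot":[0,0,0.125],"grip":0},{"slide":[0,0,0],"rot":[0,0,0.125],"grip":0},{"slide":[0,0,0],"rot":[0,0,0.125],"grip":0},{"slide":[0,0,0],"rot":[0,0,0.125],"grip":0},{"slide":[0,0,0],"rot":[0,0,0.125],"grip":0},{"slide":[0,0,0],"rot":[0,0,0.125],"grip":0},{"slide":[0,0,0],"rot":[0,0,0.125],"grip":0},{"slide":[0,0,0],"rot":[0,0,0.125],"grip":0},{"slide":[0,0,0],"rot":[0,0,0.125],"grip":0},{"slide":[0,0,0],"rot":[0,0,0.125],"grip":0},{"slide":[0,0,0],"rot":[0,0,0.125],"grip":0},{"slide":[0,0,0],"rot":[0,0,0.125],"grip":0},{"slide":[0,0,0],"rot":[0,0,0.125],"grip":0},{"slide":[0,0,0],"rot":[0,0,0.125],"grip":0}]'
cat > to.py <<'E'
import sys
from h import *
np.set_printoptions(precision=4,suppress=True)
s=ctrl.sense();R=np.array(s["tool_rot"])
print('t',s["time_s"],'p',s["ee_pos"],'j',s["joint_pos"],'yaw',np.arctan2(R[1,0],R[0,0]),'w',s["gripper_width"],'F',s["contact_force"])
print('tilt',R[:,2])
if len(sys.argv)>3: print('slide mm',1000*R.T@(np.array(sys.argv[1:4],float)-s["ee_pos"]))
E
python3 to.py .5415 .1953 .2
```

```text
time_s: 1.77
ee_pos: [0.2409, 0.4898, 0.2334]
tool_rot: [[0.984, 0.179, -0.008], [0.179, -0.984, -0.013], [-0.01, 0.011, -1.0]]
contact_force: [0.4, -0.3, 0.1]
gripper_width: 0.0929
t 1.7667 p [0.2409 0.4898 0.2334] j [ 1.0285  0.3578  1.6607 -0.      1.1383  2.4195] yaw 0.17974647111343506 w 0.09293870020653075 F [ 0.4209 -0.2707  0.0575]
tilt [-0.0078 -0.013  -0.9999]
slide mm [243.4797 343.1054  34.8936]
```

```bash
python3 -m crank '[{"slide":[20,28.5,0],"rot":[0.011,0.01,0],"grip":0},{"slide":[20,28.5,0],"rot":[0,0,0],"grip":0},{"slide":[20,28.5,0],"rot":[0,0,0],"grip":0},{"slide":[20,28.5,0],"rot":[0,0,0],"grip":0},{"slide":[20,28.5,0],"rot":[0,0,0],"grip":0},{"slide":[20,28.5,0],"rot":[0,0,0],"grip":0},{"slide":[20,28.5,0],"rot":[0,0,0],"grip":0},{"slide":[20,28.5,0],"rot":[0,0,0],"grip":0},{"slide":[20,28.5,0],"rot":[0,0,0],"grip":0},{"slide":[20,28.5,0],"rot":[0,0,0],"grip":0},{"slide":[20,28.5,0],"rot":[0,0,0],"grip":0},{"slide":[20,28.5,0],"rot":[0,0,0],"grip":0}]' >/dev/null
python3 to.py .5415 .1953 .18
```

```text
t 2.7667 p [0.542  0.1822 0.2303] j [ 0.2432  0.4031  1.6019 -0.0007  1.1417  1.6388] yaw 0.17544922245465605 w 0.09322701864686588 F [ 0.178   1.6199 -0.6332]
tilt [-0.0049 -0.0019 -1.    ]
slide mm [  2.0857 -13.0556  50.2451]
```

```bash
python3 -m crank '[{"slide":[1,-5,20],"rot":[0,0.005,0],"grip":0},{"slide":[0,-4,20],"rot":[0,0,0],"grip":0},{"slide":[0,-2,10],"rot":[0,0,0],"grip":0},{"slide":[0,0,0],"rot":[0,0,0],"grip":0}]' >/dev/null
python3 to.py .5415 .1953 .105
python3 -c "
from h import *
im=snap('scene','s1')[130:290,170:410];cv2.imwrite('pics/c3.png',cv2.resize(im,None,fx=3,fy=3,interpolation=2))
print(px('scene',[.5415,.1953,.11]))"
```

```text
t 3.1 p [0.5459 0.1869 0.1778] j [ 0.2501  0.4691  1.6416 -0.0025  1.0298  1.6549] yaw 0.16730732067099743 w 0.09311505452191186 F [0.5149 0.7441 0.717 ]
tilt [ 0.0016 -0.0018 -1.    ]
slide mm [-3.0568 -9.1707 72.8268]
[254.30904019 231.38325891]
```

View pics/c3.png

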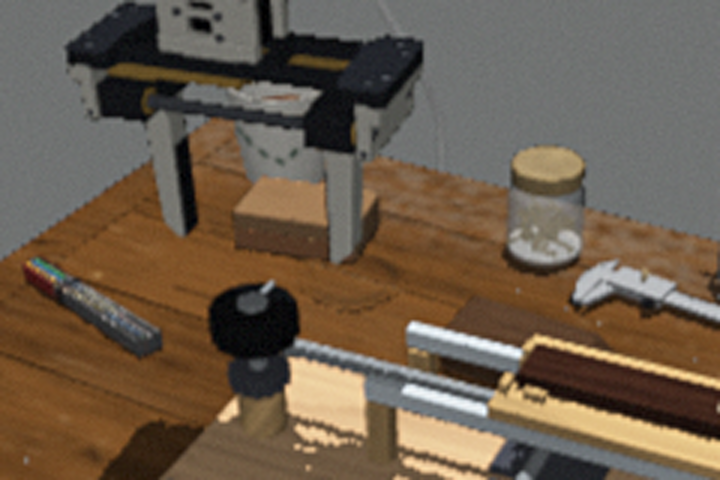

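The wheel is at (253,318) in the crop and the open jaws straddle it. I'll descend while correcting x and y.

```bash
python3 -m crank '[{"slide":[-2,-5,12],"rot":[0,0,0],"grip":0},{"slide":[-2,-5,12],"rot":[0,0,0],"grip":0},{"slide":[0,-2,12],"rot":[0,0,0],"grip":0},{"slide":[0,0,12],"rot":[0,0,0],"grip":0},{"slide":[0,0,12],"rot":[0,0,0],"grip":0}]' >/dev/null
python3 to.py .5415 .1953 .104
```

```text
t 3.5667 p [0.5417 0.201  0.1211] j [ 0.2758  0.5422  1.685  -0.003   0.9045  1.6777] yaw 0.17071909653669926 w 0.0929819333985024 F [ 0.3019  0.1413 -0.8643]
tilt [ 0.0101  0.0004 -0.9999]
slide mm [-1.3411  5.5576 17.1389]
```

```bash
python3 -m crank '[{"slide":[0,3,8],"rot":[0.001,-0.01,0],"grip":0},{"slide":[0,1,8],"rot":[0,0,0],"grip":0},{"slide":[0,0,0],"rot":[0,0,0],"grip":0},{"slide":[0,0,0],"rot":[0,0,0],"grip":0}]' >/dev/null
python3 to.py .5415 .1953 .104
```

```text
t 3.9 p [0.5415 0.1973 0.1019] j [ 0.2687  0.5731  1.6895 -0.0001  0.8829  1.6671] yaw 0.17246766798367105 w 0.092740384275441 F [0.6505 0.0857 0.3811]
tilt [-0.0037 -0.0011 -1.    ]
slide mm [-0.3253  1.9872 -2.0557]
```

```bash
python3 -m crank '[{"slide":[0,2,-1.5],"rot":[0,0,0],"grip":255},{"slide":[0,0,0],"rot":[0,0,0],"grip":255},{"slide":[0,0,0],"rot":[0,0,0],"grip":255},{"slide":[0,0,0],"rot":[0,0,0],"grip":255},{"slide":[0,0,0],"rot":[0,0,0],"grip":255},{"slide":[0,0,0],"rot":[0,0,0],"grip":255},{"slide":[0,0,0],"rot":[0,0,0],"grip":255},{"slide":[0,0,0],"rot":[0,0,0],"grip":255}]' >/dev/null
python3 to.py .5415 .1953 .104
```

```text
t 4.5667 p [0.5429 0.1963 0.1061] j [0.2657 0.5668 1.6879 0.0017 0.8864 1.6633] yaw 0.17211528593894065 w 0.05360026643462915 F [ 2.135  -4.1406 -1.1992]
tilt [ 0.0001  0.0014 -1.    ]
slide mm [-1.5747  0.7228  2.073 ]
```

```bash
python3 -m crank '[{"slide":[0,0,0],"rot":[0,0,-0.06],"grip":255},{"slide":[0,0,0],"rot":[0,0,-0.1],"grip":255},{"slide":[0,0,0],"rot":[0,0,-0.1],"grip":255},{"slide":[0,0,0],"rot":[0,0,-0.1],"grip":255},{"slide":[0,0,0],"rot":[0,0,-0.1],"grip":255},{"slide":[0,0,0],"rot":[0,0,-0.1],"grip":255},{"slide":[0,0,0],"rot":[0,0,-0.1],"grip":255},{"slide":[0,0,0],"rot":[0,0,-0.1],"grip":255}]' >/dev/null
python3 to.py .5425 .1963 .104
```

```text
t 5.2333 p [0.5425 0.197  0.106 ] j [0.2669 0.5667 1.6882 0.0022 0.8866 0.8727] yaw 0.9636329128342154 w 0.05329311020118408 F [-0.4642  1.3777  0.817 ]
tilt [-0.0003  0.0017 -1.    ]
slide mm [-0.5501  0.4294  2.0473]
```

```bash
python3 -m crank '[{"slide":[0,0,0],"rot":[0,0,-0.1],"grip":255},{"slide":[0,0,0],"rot":[0,0,-0.1],"grip":255},{"slide":[0,0,0],"rot":[0,0,-0.1],"grip":255},{"slide":[0,0,0],"rot":[0,0,-0.1],"grip":255},{"slide":[0,0,0],"rot":[0,0,-0.1],"grip":255},{"slide":[0,0,0],"rot":[0,0,-0.1],"grip":255},{"slide":[0,0,0],"rot":[0,0,-0.1],"grip":255},{"slide":[0,0,0],"rot":[0,0,-0.1],"grip":255},{"slide":[0,0,0],"rot":[0,0,-0.1],"grip":255},{"slide":[0,0,0],"rot":[0,0,-0.1],"grip":255},{"slide":[0,0,0],"rot":[0,0,-0.1],"grip":255},{"slide":[0,0,0],"rot":[0,0,-0.1],"grip":255},{"slide":[0,0,0],"rot":[0,0,-0.1],"grip":255},{"slide":[0,0,0],"rot":[0,0,-0.1],"grip":255},{"slide":[0,0,0],"rot":[0,0,-0.1],"grip":255},{"slide":[0,0,0],"rot":[0,0,-0.1],"grip":255},{"slide":[0,0,0],"rot":[0,0,-0.1],"grip":255},{"slide":[0,0,0],"rot":[0,0,-0.1],"grip":255},{"slide":[0,0,0],"rot":[0,0,-0.1],"grip":255},{"slide":[0,0,0],"rot":[0,0,0],"grip":255}]' >/dev/null
python3 to.py .5425 .1963 .104
python3 -c "
from h import *
im=snap('scene','s2')[180:360,210:450];cv2.imwrite('pics/c4.png',cv2.resize(im,None,fx=3.333,fy=3.333,interpolation=2))
im=snap('top','t2')"
```

```text
t 6.9 p [0.5406 0.1963 0.1061] j [ 0.2666  0.5649  1.6913  0.002   0.8885 -1.1289] yaw 2.9650442014347775 w 0.05328207421324415 F [-0.7068  0.4077 -1.3792]
tilt [-0.0034  0.0007 -1.    ]
slide mm [-1.8495  0.3453  2.0761]
```

View pics/c4.png

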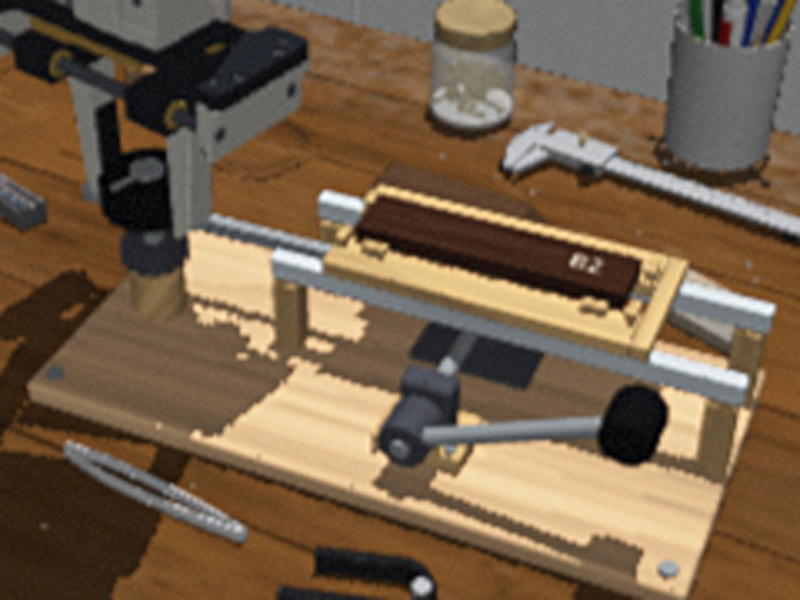

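The carriage has moved well towards the wheel. The blank's top corners in the crop are at (380,197), (358,230), (628,303) and (641,264).

Run:
```python
from h import *
c=lambda u,v:at("scene",u/3.3333+210,v/3.3333+180,.097)
s=[c(380,197),c(358,230),c(628,303),c(641,264)]
d=np.array([-.0644,.9979,0]);print(s,np.mean(s,0),'y',np.mean(s,0)@d,'x',np.mean(s,0)@[d[1],-d[0],0])
im=cv2.imread('pics/t2.png')
def bl(im):
    h=cv2.cvtColor(im,cv2.COLOR_BGR2HSV); m=np.zeros(im.shape[:2],np.uint8)
    m[190:240,300:420]=cv2.inRange(h,(0,60,20),(15,255,110))[190:240,300:420]
    m=cv2.morphologyEx(m,cv2.MORPH_CLOSE,np.ones((5,5)))
    k=max(cv2.findContours(m,0,2)[0],key=cv2.contourArea);return cv2.minAreaRect(k)
for f in('top0','t2'):
    r=bl(cv2.imread(f'pics/{f}.png'));p=at("top",*r[0],.097);print(r,p,p@d)
```

```text
[array([0.59617379, 0.07768926, 0.097     ]), array([0.56292243, 0.07386039, 0.097     ]), array([ 0.57148136, -0.07708443,  0.097     ]), array([ 0.60555353, -0.07184098,  0.097     ])] [0.58403278 0.00065606 0.097     ] y -0.03695702836110231 x 0.5828485589968541
((321.0, 191.0), (2.0, 42.0), 90.0) [0.64454166 0.07501337 0.097     ] 0.03334735722891561
((316.5, 191.5), (3.0, 33.0), 90.0) [0.64350782 0.08544666 0.097     ] 0.043825317978864534
```

About 9 mm remain, or roughly 0.5 rad.

```bash
python3 -m crank '[{"slide":[0,0,0],"rot":[0,0,-0.1],"grip":255},{"slide":[0,0,0],"rot":[0,0,-0.1],"grip":255},{"slide":[0,0,0],"rot":[0,0,-0.1],"grip":255},{"slide":[0,0,0],"rot":[0,0,-0.1],"grip":255},{"slide":[0,0,0],"rot":[0,0,-0.1],"grip":255},{"slide":[0,0,0],"rot":[0,0,0],"grip":255},{"slide":[0,0,0],"rot":[0,0,0],"grip":255}]' >/dev/null
python3 to.py .5425 .1963 .104
python3 -c "
from h import *
im=snap('top','t3')[185:285,245:425];cv2.imwrite('pics/c5.png',cv2.resize(im,None,fx=4.4444,fy=4.4444,interpolation=2))
snap('scene','s3')"
```

```text
t 7.5833 p [0.5406 0.1958 0.1061] j [ 0.2661  0.5649  1.6914  0.001   0.8888 -1.6155] yaw -2.8314487425527655 w 0.05376395313905884 F [ 0.6829  0.3054 -0.5068]
tilt [-0.0036 -0.0002 -1.    ]
slide mm [-1.9464 -0.0482  2.0839]
```

View pics/c5.png

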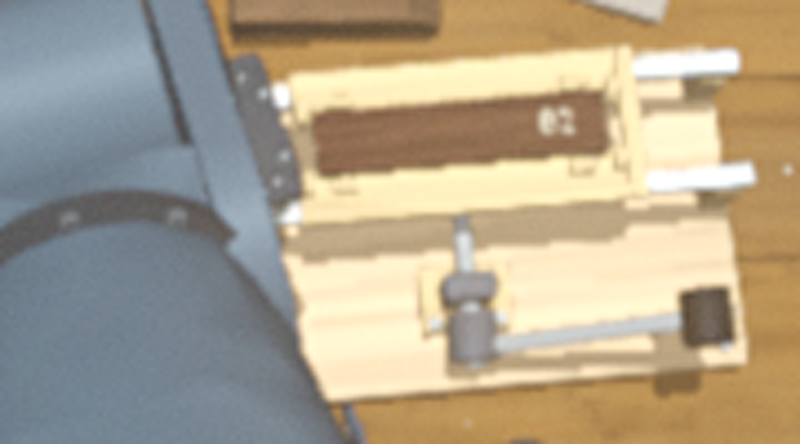

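The blank's corners are at (313,113), (319,175), (608,155) and (602,92). The lever shaft runs from (461,218) to (472,345) and the knob is at (706,317).

Run:
```python
from h import *
d=np.array([-.0644,.9979,0]);ex=np.array([d[1],-d[0],0])
T=lambda u,v,z:at("top",u/4.4444+245,v/4.4444+185,z)
s=[T(313,113,.097),T(319,175,.097),T(608,155,.097),T(602,92,.097)];b=np.mean(s,0)
dd=s[0]+s[1]-s[2]-s[3];print('manual',b,b@d,b@ex,np.arctan2(dd[1],dd[0]))
print('shaft',T(461,218,.042)@d,T(472,345,.042)@d,'knob',T(706,317,.095)@d+.1133)
# mask within the carriage (blank only dark thing)
def mk(f,n,z,box,p0):
    im=cv2.imread(f'pics/{f}.png');g=cv2.GaussianBlur(im,(3,3),0)
    m=np.zeros(im.shape[:2],np.uint8);x0,y0,x1,y1=box;m[y0:y1,x0:x1]=(g[y0:y1,x0:x1,2]<150)*255
    nl,L,st,ce=cv2.connectedComponentsWithStats(m);i=L[p0[1],p0[0]]
    r=cv2.minAreaRect(np.argwhere(L==i)[:,::-1].astype(np.float32));p=at(n,*r[0],z);print(f,st[i],r,p@d,p@ex)
mk('t3','top',.097,(310,198,386,232),(345,214))
mk('top0','top',.097,(335,198,412,226),(370,214))
```

```text
manual [0.58647205 0.01302182 0.097     ] -0.024774330473018417 0.5860790592314724 1.6264486194007415
shaft -0.026920515386220308 -0.025792681733974268 knob -0.026358432094067116
t3 [     0      0    640    480 306621] ((319.5, 239.5), (479.0, 639.0), 90.0) 0.04688995212261731 0.5350765789653265
top0 [335 204  73  18 830] ((370.783203125, 212.4099578857422), (13.528133392333984, 72.45338439941406), 85.98582458496094) -0.0760172076295215 0.5881789974782478
```

The blank reads −24.8 mm against a lifter at about −26.3 mm along the travel. Dead reckoning gives −26 mm. It is centred within about 2 mm against a 7 mm tolerance, so I'll release and lift.

```bash
python3 -m crank '[{"slide":[0,0,0],"rot":[0,0,0],"grip":0},{"slide":[0,0,0],"rot":[0,0,0],"grip":0},{"slide":[0,0,0],"rot":[0,0,0],"grip":0},{"slide":[0,0,0],"rot":[0,0,0],"grip":0},{"slide":[0,0,0],"rot":[0,0,0],"grip":0},{"slide":[0,0,0],"rot":[0,0,0],"grip":0},{"slide":[0,0,-12],"rot":[0,0,0],"grip":0},{"slide":[0,0,-25],"rot":[0,0,0],"grip":0},{"slide":[0,0,-25],"rot":[0,0,0],"grip":0},{"slide":[0,0,-25],"rot":[0,0,0],"grip":0},{"slide":[0,0,-25],"rot":[0,0,0],"grip":0},{"slide":[0,0,0],"rot":[0,0,0],"grip":0}]' >/dev/null
python3 to.py .5425 .1963 .22
```

```text
t 8.6833 p [0.5403 0.1956 0.226 ] j [ 0.266   0.413   1.5983  0.0006  1.1361 -1.6065] yaw -2.8401727899573723 w 0.0928895996080893 F [-0.357   0.2336  0.4182]
tilt [-0.0058 -0.001  -1.    ]
slide mm [-2.3129  0.0633  5.9659]
```

```bash
python3 -m crank '[{"slide":[0,0,0],"rot":[0,0,0.12],"grip":118},{"slide":[0,0,0],"rot":[0,0,0.12],"grip":118},{"slide":[0,0,0],"rot":[0,0,0.12],"grip":118},{"slide":[0,0,0],"rot":[0,0,0.12],"grip":118},{"slide":[0,0,0],"rot":[0,0,0.12],"grip":118},{"slide":[0,0,0],"rot":[0,0,0.12],"grip":118},{"slide":[0,0,0],"rot":[0,0,0.12],"grip":118},{"slide":[0,0,0],"rot":[0,0,0.12],"grip":118},{"slide":[0,0,0],"rot":[0,0,0.12],"grip":118},{"slide":[0,0,0],"rot":[0,0,0.12],"grip":118},{"slide":[0,0,0],"rot":[0,0,0.12],"grip":118},{"slide":[0,0,0],"rot":[0,0,0.12],"grip":118},{"slide":[0,0,0],"rot":[0,0,0.12],"grip":118},{"slide":[0,0,0],"rot":[0,0,0.12],"grip":118},{"slide":[0,0,0],"rot":[0,0,0.12],"grip":118},{"slide":[0,0,0],"rot":[0,0,0],"grip":118}]' >/dev/null
python3 to.py .4904 -.1089 .18
python3 -c "
from h import *
snap('top','t4');im=snap('scene','s4')[190:370,210:450];cv2.imwrite('pics/c6.png',cv2.resize(im,None,fx=3.333,fy=3.333,interpolation=2))"
```

```text
t 10.0167 p [0.5394 0.1953 0.2361] j [0.2661 0.3971 1.5955 0.0005 1.1469 0.269 ] yaw 1.5676526421394157 w 0.050020676458144515 F [-0.1517  0.1238 -0.1414]
tilt [ 0.0019  0.001  -1.    ]
slide mm [-304.4453  -48.1264   55.7481]
```

View pics/c6.png

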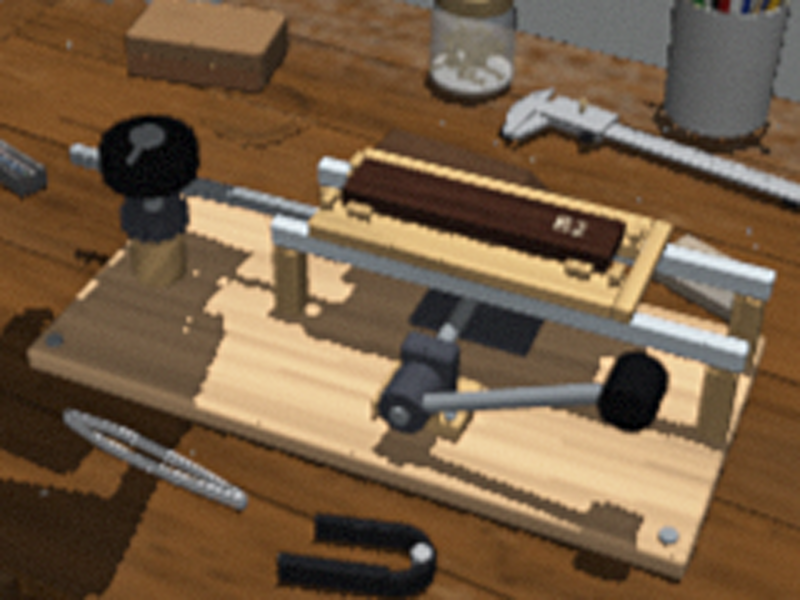

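```bash
python3 -m crank '[{"slide":[-20,-3,0],"rot":[0,0,-0.03],"grip":118},{"slide":[-25,-4,0],"rot":[0,0,-0.03],"grip":118},{"slide":[-25,-3,0],"rot":[0,0,0],"grip":118},{"slide":[-25,-3,0],"rot":[0,0,0],"grip":118},{"slide":[-25,-3,0],"rot":[0,0,0],"grip":118},{"slide":[-25,-3,0],"rot":[0,0,0],"grip":118},{"slide":[-25,-3,0],"rot":[0,0,0],"grip":118},{"slide":[-25,-2,0],"rot":[0,0,0],"grip":118},{"slide":[-25,-2,0],"rot":[0,0,0],"grip":118},{"slide":[-25,-2,0],"rot":[0,0,0],"grip":118},{"slide":[-25,-2,0],"rot":[0,0,0],"grip":118},{"slide":[-15,0,0],"rot":[0,0,0],"grip":118},{"slide":[0,0,0],"rot":[0,0,0],"grip":118},{"slide":[0,0,0],"rot":[0,0,0],"grip":118}]' >/dev/null
python3 to.py .4904 -.1089 .15
```

```text
t 11.2833 p [ 0.5329 -0.1033  0.2377] j [-0.2782  0.3393  1.676   0.0022  1.1229 -0.4147] yaw 1.7063501839881543 w 0.049941701245186314 F [-0.6606 -0.1766 -0.2996]
tilt [ 0.0038  0.001  -1.    ]
slide mm [  0.1456 -43.2331  87.4939]
```

After release the wheel has stayed put. The blank's corners are at (363,163), (343,198), (612,268) and (625,228), and the lever is still down. Next I'll correct yaw and x.

```bash
python3 -m crank '[{"slide":[0,-12,5],"rot":[0,0,0.035],"grip":118},{"slide":[0,-12,15],"rot":[0,0,0.035],"grip":118},{"slide":[0,-10,15],"rot":[0,0,0],"grip":118},{"slide":[0,-5,10],"rot":[0,0,0],"grip":118},{"slide":[0,0,0],"rot":[0,0,0],"grip":118},{"slide":[0,0,0],"rot":[0,0,0],"grip":118}]' >/dev/null
python3 to.py .4904 -.1089 .15
python3 - <<'E'
from h import *
c=lambda u,v:at("scene",u/3.3333+210,v/3.3333+190,.097)
s=[c(363,163),c(343,198),c(612,268),c(625,228)];b=np.mean(s,0)
d=np.array([-.0644,.9979,0]);print(b,b@d)
E
```

```text
t 11.7833 p [ 0.4931 -0.1025  0.192 ] j [-0.299   0.3247  1.8231  0.0036  0.9889 -0.3796] yaw 1.6494680441354868 w 0.04968628495677355 F [ 1.0023 -0.1146  0.6812]
tilt [ 0.0055  0.0014 -1.    ]
slide mm [-6.1927 -3.4066 41.9852]
[0.58079319 0.00845179 0.097     ] -0.02896904138907627
```

Both views put the blank within 1.5 mm of the lifter. I'll descend to the knob, with the TCP target at z = 0.098.

```bash
python3 -m crank '[{"slide":[-2,-1.5,15],"rot":[0,0,0.01],"grip":118},{"slide":[-2,-1.5,15],"rot":[0,0,0],"grip":118},{"slide":[-2,-1,15],"rot":[0,0,0],"grip":118},{"slide":[0,0,0],"rot":[0,0,0],"grip":118},{"slide":[0,0,0],"rot":[0,0,0],"grip":118}]' >/dev/null
python3 to.py .4904 -.1089 .098
```

```text
t 12.2 p [ 0.4937 -0.1067  0.1498] j [-0.307   0.3853  1.8591  0.0046  0.8859 -0.3867] yaw 1.647616786132046 w 0.04989875799965379 F [1.1343 0.4346 0.1459]
tilt [ 0.0119 -0.     -0.9999]
slide mm [-1.8615 -4.0254 51.8015]
```

```bash
python3 -m crank '[{"slide":[-1,-3,12],"rot":[0.012,0,0.01],"grip":118},{"slide":[-1,-3,12],"rot":[0,0,0],"grip":118},{"slide":[0,-2,12],"rot":[0,0,0],"grip":118},{"slide":[0,0,8],"rot":[0.003,0,0],"grip":118},{"slide":[0,0,0],"rot":[0,0,0],"grip":118},{"slide":[0,0,0],"rot":[0,0,0],"grip":118}]' >/dev/null
python3 to.py .4904 -.1089 .098
python3 -c "
from h import *
snap('top','t5');im=snap('scene','s5')[190:370,260:500];cv2.imwrite('pics/c7.png',cv2.resize(im,None,fx=3.333,fy=3.333,interpolation=2))"
```

```text
t 12.7 p [ 0.4887 -0.1091  0.1068] j [-0.311   0.4525  1.8905 -0.0043  0.7973 -0.3755] yaw 1.6382987595234244 w 0.049655564769834674 F [ 0.2248  0.002  -0.3553]
tilt [ 0.0003 -0.0033 -1.    ]
slide mm [0.0822 1.7358 8.802 ]
```

View pics/c7.png

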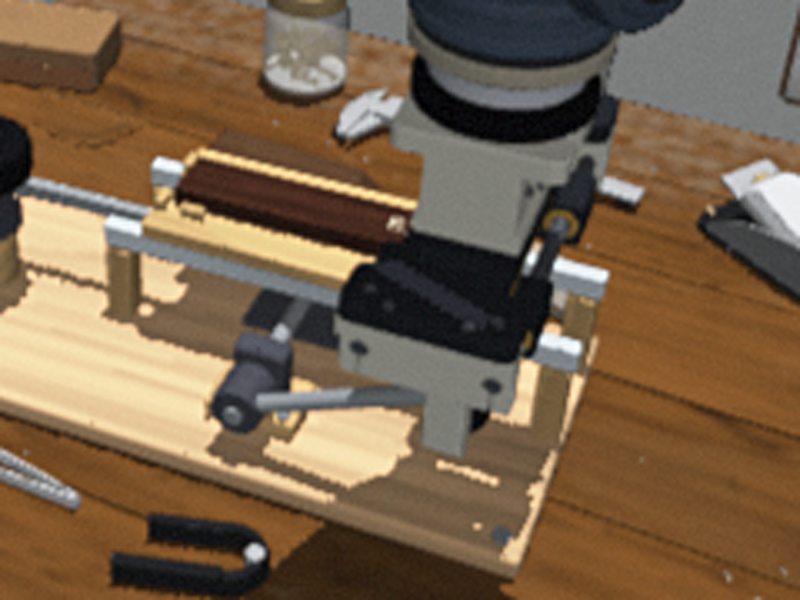

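The near finger at (445,410) is in front of the knob at (478,418), and the knob lies between the fingers. I'll go down 8 mm more and close.

```bash
python3 -m crank '[{"slide":[0,1,8],"rot":[0,0,0],"grip":118},{"slide":[0,0,2],"rot":[0,0,0],"grip":118},{"slide":[0,0,0],"rot":[0,0,0],"grip":255},{"slide":[0,0,0],"rot":[0,0,0],"grip":255},{"slide":[0,0,0],"rot":[0,0,0],"grip":255},{"slide":[0,0,0],"rot":[0,0,0],"grip":255},{"slide":[0,0,0],"rot":[0,0,0],"grip":255},{"slide":[0,0,0],"rot":[0,0,0],"grip":255}]' >/dev/null
python3 to.py .4904 -.1089 .098
```

```text
t 13.4667 p [ 0.4908 -0.1093  0.0977] j [-0.3101  0.4701  1.8917 -0.0045  0.7755 -0.3746] yaw 1.6384922522169258 w 0.029526390336676863 F [ 0.7756  0.3631 -0.0767]
tilt [ 0.0032 -0.0043 -1.    ]
slide mm [ 0.4034 -0.3788 -0.3372]
```

Gripped: the opening is 29.5 mm. Now I'll swing along the arc, first half.

```bash
python3 -m crank '[{"slide":[3.5,0,-7],"rot":[0,0,0],"grip":255},{"slide":[4,0,-7],"rot":[0,0,0],"grip":255},{"slide":[4.5,0,-6.5],"rot":[0,0,0],"grip":255},{"slide":[5,0,-6],"rot":[0,0,0],"grip":255},{"slide":[5.5,0,-6],"rot":[0,0,0],"grip":255},{"slide":[5.5,0,-5.5],"rot":[0,0,0],"grip":255},{"slide":[6,0,-5],"rot":[0,0,0],"grip":255},{"slide":[6,0,-5],"rot":[0,0,0],"grip":255},{"slide":[0,0,0],"rot":[0,0,0],"grip":255}]' >/dev/null
cat > lev.py <<'E'
from h import *
s=ctrl.sense();p=np.array(s["ee_pos"]);d=np.array([-.0644,.9979,0])
p0=np.array([.4908,-.1093,.0977]); q=p-p0
a=-.1133+q@d; z=.0528+q[2]; f=np.arctan2(z,-a)
print('r',np.hypot(a,z),'deg',np.degrees(f),'joint',f-np.radians(25),'across mm',1000*q@[d[1],-d[0],0],'remaining x,z mm',-1000*a,1000*(z-.125))
E
python3 to.py; python3 lev.py
```

```text
t 14.2167 p [ 0.4876 -0.0639  0.1501] j [-0.2234  0.3664  1.8877 -0.004   0.8827 -0.2893] yaw 1.6391465268351846 w 0.030007194508588936 F [ 2.6808 -0.6019 -5.6629]
tilt [ 0.004  -0.0041 -1.    ]
r 0.12518073190532977 deg 57.205093039149766 joint 0.5620849094442706 across mm -0.29170001589694455 remaining x,z mm 67.8020766930457 -19.77122999642922
```

```bash
python3 -m crank '[{"slide":[7,0,-4],"rot":[0,0,0],"grip":255},{"slide":[7,0,-4],"rot":[0,0,0],"grip":255},{"slide":[7.5,0,-3.5],"rot":[0,0,0],"grip":255},{"slide":[7.5,0,-3],"rot":[0,0,0],"grip":255},{"slide":[8,0,-2],"rot":[0,0,0],"grip":255},{"slide":[8,0,-1.5],"rot":[0,0,0],"grip":255},{"slide":[8,0,-1],"rot":[0,0,0],"grip":255},{"slide":[8,0,-0.5],"rot":[0,0,0],"grip":255},{"slide":[0,0,0],"rot":[0,0,0],"grip":255},{"slide":[0,0,0],"rot":[0,0,0],"grip":255}]' >/dev/null
python3 to.py; python3 lev.py
```

```text
t 15.05 p [0.483  0.0029 0.172 ] j [-0.0866  0.3181  1.8924 -0.0088  0.9252 -0.1517] yaw 1.6410916437962608 w 0.029877252375594476 F [ 3.5368 -3.3367 -5.4925]
tilt [ 0.0054 -0.0075 -1.    ]
r 0.12713377114095228 deg 89.64375493980012 joint 1.1282463645518608 across mm -0.593915601786776 remaining x,z mm 0.7904681029169969 2.1313137063339873
```

```bash
python3 -m crank '[{"slide":[0,0,1],"rot":[0,0,0],"grip":255},{"slide":[0,0,0],"rot":[0,0,0],"grip":255},{"slide":[0,0,0],"rot":[0,0,0],"grip":255},{"slide":[0,0,0],"rot":[0,0,0],"grip":255},{"slide":[0,0,0],"rot":[0,0,0],"grip":255}]' >/dev/null
python3 to.py; python3 lev.py
python3 -c "
from h import *
im=snap('top','t6')[185:285,245:425];cv2.imwrite('pics/c9.png',cv2.resize(im,None,fx=4.4444,fy=4.4444,interpolation=2));im=snap('scene','s6')[150:330,220:460];cv2.imwrite('pics/c8.png',cv2.resize(im,None,fx=3.333,fy=3.333,interpolation=2))"
```

```text
t 15.4667 p [0.483  0.0027 0.172 ] j [-0.0869  0.3183  1.8923 -0.0093  0.9252 -0.1516] yaw 1.6411116740358305 w 0.029839214946950913 F [ 2.1723 -2.7814 -3.2805]
tilt [ 0.0052 -0.0079 -1.    ]
r 0.12706220308717017 deg 89.53561846708031 joint 1.1263590270614072 across mm -0.594603658442127 remaining x,z mm 1.0298261954236887 2.0580297004974546
```

View pics/c8.png

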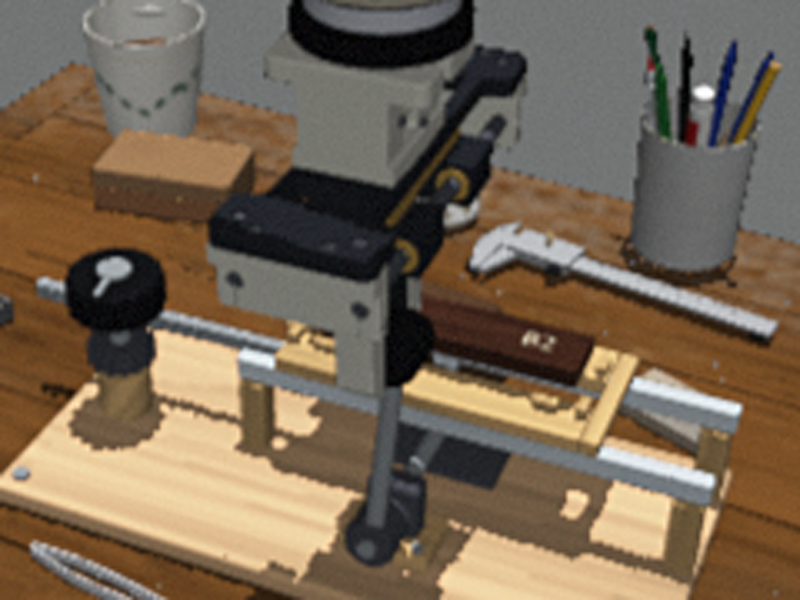

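View pics/c9.png

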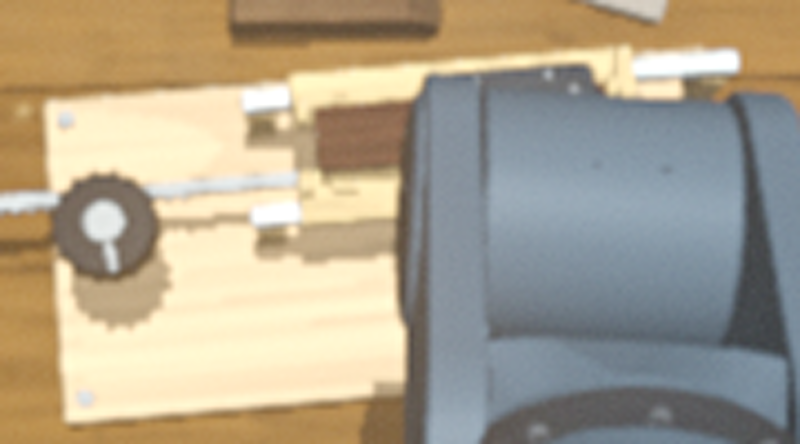

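The lever at (385,450) stands upright. The blank is clear of the carriage, with a gap showing under it at (470,360). Its right-end top corners are at (578,352) and (592,345). I'll do one numerical check of the blank's position.

Run:
```python
from h import *
d=np.array([-.0644,.9979,0]);ex=np.array([d[1],-d[0],0])
T=lambda u,v:at("top",u/4.4444+245,v/4.4444+185,.109)
e=(T(317,110)+T(319,169))/2;print('left end -> centre y',e@d-.076,'x',e@ex, 'lifter y about -.0265, x',.4824+.107)
S=lambda u,v:at("scene",u/3.3333+220,v/3.3333+150,.109)
f=(S(575,359)+S(592,345))/2; print('right end centre y',S(592,345)@d+.076,S(575,359)@d+.076)
print(ctrl.sense()["contact_force"])
```

```text
left end -> centre y -0.026554110483538028 x 0.5863649692963351 lifter y about -.0265, x 0.5894
right end centre y -0.025988172293819375 -0.021451865081867222
[ 2.26315539 -2.72140977 -3.03559459]
```

The blank's centre reads about −26.5 mm against a lifter at −26.5 mm, and the lever is at about 1.13 rad. I'm handing in while still holding it.

```bash
python3 -c "
from h import *
print(ctrl.close_job()); print(ctrl.sense()['gripper_width'],ctrl.sense()['ee_pos'])"
```

```text
the job is handed in; nothing more can be done
None
the job is handed in; nothing more can be done
```

The job is handed in with the lever upright, the blank raised and the gripper still holding the knob. No verdict was reported.

I wound the handwheel about 3.3 rad counter-clockwise in one grip, which carried the blank about 59 mm to the lifter. I then pinched the lever knob by its flat ends and swung it up its arc.

**Last checks that agreed:**
- **Lever:** it was at about 1.126 rad, worked out from the tool's path, and it looks upright in the picture. The jaws were 29.8 mm apart on the knob, with about 5 N on the wrist. That supports a firm hold, but I could not read the finger contact force itself.
- **Blank:** it was visibly clear of the carriage and looked level. From its wheel end in the top view, its centre was within about 1 mm of the lifter along the travel, and about 3 mm off across it.
- **Bystanders:** nothing I moved came near the other things on the bench, and they looked undisturbed in the pictures. I did not measure them.

**Checks that disagreed or failed:**
- **Blank position:** before the lift, the top view put the blank about +1.5 mm off along the travel and the scene view about −1.2 mm. After it, one far-end corner in the scene view read about 5 mm off; I judged that a poor reading of a blurred corner.
- **Colour mask:** my automatic mask for the blank failed, so I read its corners by eye from the enlarged crops.

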